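# Find the key that fits and slacken the transit nut

### The job

The load-cell module is still locked by its transit nut, and the three T-handled socket keys in the holder carry no sizes. Try keys on the nut until you have the one that fits, putting any that does not fit back upright in a well of the holder; with the right key fully down on the nut, turn the nut about an eighth of a turn (45 degrees) anticlockwise, and leave the weights, the jar and the vial alone. Finish still gripping that key, fully seated on the nut.

Things in the scene. Friction and masses are not known exactly. Their poses are not given: they have to be found in the camera images.
- key_1_mid (a point): one of three like T-handled socket keys, 80 mm tall; steel barrel d 39 x 32 mm, hex bore 20 mm deep from below (5 mm lead-in), 12 mm shank, blue T-grip on top 62 x 18 mm, 26 mm high, its middle 67 mm above the barrel's lower end. 0.15 to 0.31 kg. Point: on its axis, 40 mm above the lower end. z up, x along the T-grip; two bore corners on x. Bore 18, 25.5 or 31 mm across flats: find out by trying.
- key_2_mid (a point): one of three like T-handled socket keys, 80 mm tall; steel barrel d 39 x 32 mm, hex bore 20 mm deep from below (5 mm lead-in), 12 mm shank, blue T-grip on top 62 x 18 mm, 26 mm high, its middle 67 mm above the barrel's lower end. 0.15 to 0.31 kg. Point: on its axis, 40 mm above the lower end. z up, x along the T-grip; two bore corners on x. Bore 18, 25.5 or 31 mm across flats: find out by trying.
- key_3_mid (a point): one of three like T-handled socket keys, 80 mm tall; steel barrel d 39 x 32 mm, hex bore 20 mm deep from below (5 mm lead-in), 12 mm shank, blue T-grip on top 62 x 18 mm, 26 mm high, its middle 67 mm above the barrel's lower end. 0.15 to 0.31 kg. Point: on its axis, 40 mm above the lower end. z up, x along the T-grip; two bore corners on x. Bore 18, 25.5 or 31 mm across flats: find out by trying.
- nut_seat (a point): transit nut on the module: hexagon 24 mm across flats, 12 mm high, on a flange d 48 mm; its d 12 mm fixed stud ends 9 mm above it. Point: on its axis 1 mm over the flange (67 mm up), where a fully seated key's lower end comes. z up, two corners on x; turns with the nut. The right key goes on within 7 degrees and 2 mm, any of six ways; 7 degrees of play each way.
- nut (a joint): turn of the nut in rad: 0 = tight at the start, growing anticlockwise from above, to 1.6. Takes 0.25 N m, stays where left. Yellow stripes on flange and plate line up at 0. A key that is too small stops about 10 mm too high on top of the nut; one too large goes right down but turns without taking the nut along.
- module: load-cell module, fixed to the table: steel foot plate 132 x 90 mm, aluminium beam, and a steel load plate 68 x 80 mm with its top 62 mm above the table, which carries the transit nut 37 mm from the origin along -x. Origin: centre of its underside; z up, x along its length.
- holder: key holder, fixed to the table: black block 62 x 216 mm, 30 mm high, foot plate 70 x 240 mm; three round wells d 44 mm, 24 mm deep (floor 6 mm above the table), in a row along y at -76, 0, +76 mm. A key stands in each, barrel down, its point 46 mm above the table, T-grip roughly across the row. Origin: centre of its underside; z up.
- weight_large_mid (a point): steel test weight with a knob, 48 mm in diameter, 66 mm tall, 0.95 kg; a bystander, to be left where it stands. Point: its centre, 33 mm above its foot.
- weight_brass_mid (a point): brass-coloured test weight with a knob, 28 mm in diameter, 40 mm tall, 0.2 kg; a bystander, to be left where it stands. Point: its centre, 20 mm above its foot.
- jar_red_mid (a point): white sample jar with a red cap, 50 mm in diameter, 62 mm tall; a bystander, to be left where it stands. Point: its centre, 31 mm above its foot.
- vial_black_mid (a point): amber vial with a black cap, 28 mm in diameter, 68 mm tall; a bystander, to be left where it stands. Point: its centre, 34 mm above its foot.

How it is judged (in metres and radians):
On the way:
1. a key is fully down on the nut before the nut has been turned (((horizontal distance between key_1_mid and nut_seat below 0.003 m and z of key_1_mid in the frame of nut_seat below 0.0435 m and angle between key_1_mid's own z axis and vertical below 0.07 rad) or (horizontal distance between key_2_mid and nut_seat below 0.003 m and z of key_2_mid in the frame of nut_seat below 0.0435 m and angle between key_2_mid's own z axis and vertical below 0.07 rad) or (horizontal distance between key_3_mid and nut_seat below 0.003 m and z of key_3_mid in the frame of nut_seat below 0.0435 m and angle between key_3_mid's own z axis and vertical below 0.07 rad)) and value of joint nut below 0.15 rad), for 0.1 s.
At the end, for the whole second after the job is handed in: One key stands upright on the nut, within 3 mm of its axis and 3.5 mm of fully down, gripped by the fingers (over 4 N); the nut rests 0.40 to 1.2 rad anticlockwise of its start; the two other keys stand upright in wells of the holder, within 4 mm of fully down (value of joint nut between 0.4 and 1.2 rad and velocity of joint nut below 0.1 rad/s and ((horizontal distance between key_1_mid and nut_seat below 0.003 m and z of key_1_mid in the frame of nut_seat below 0.0435 m and angle between key_1_mid's own z axis and vertical below 0.07 rad and contact force between the fingers and key_1 above 4 N and z of key_2_mid in the frame of holder between 0.042 and 0.05 m and x of key_2_mid in the frame of holder between -0.008 and 0.008 m and y of key_2_mid in the frame of holder between -0.086 and 0.086 m and angle between each of key_2_mid, key_3_mid's own z axis and vertical below 0.15 rad and z of key_3_mid in the frame of holder between 0.042 and 0.05 m and x of key_3_mid in the frame of holder between -0.008 and 0.008 m and y of key_3_mid in the frame of holder between -0.086 and 0.086 m) or (horizontal distance between key_2_mid and nut_seat below 0.003 m and z of key_2_mid in the frame of nut_seat below 0.0435 m and angle between key_2_mid's own z axis and vertical below 0.07 rad and contact force between the fingers and key_2 above 4 N and z of key_1_mid in the frame of holder between 0.042 and 0.05 m and x of key_1_mid in the frame of holder between -0.008 and 0.008 m and y of key_1_mid in the frame of holder between -0.086 and 0.086 m and angle between each of key_1_mid, key_3_mid's own z axis and vertical below 0.15 rad and z of key_3_mid in the frame of holder between 0.042 and 0.05 m and x of key_3_mid in the frame of holder between -0.008 and 0.008 m and y of key_3_mid in the frame of holder between -0.086 and 0.086 m) or (horizontal distance between key_3_mid and nut_seat below 0.003 m and z of key_3_mid in the frame of nut_seat below 0.0435 m and angle between key_3_mid's own z axis and vertical below 0.07 rad and contact force between the fingers and key_3 above 4 N and z of key_1_mid in the frame of holder between 0.042 and 0.05 m and x of key_1_mid in the frame of holder between -0.008 and 0.008 m and y of key_1_mid in the frame of holder between -0.086 and 0.086 m and angle between each of key_1_mid, key_2_mid's own z axis and vertical below 0.15 rad and z of key_2_mid in the frame of holder between 0.042 and 0.05 m and x of key_2_mid in the frame of holder between -0.008 and 0.008 m and y of key_2_mid in the frame of holder between -0.086 and 0.086 m))); the arm keeps its last pose, push and grip.
It fails at once if a bystander (weight_large) is moved by more than 2 cm (distance of weight_large_mid from where it was at the start of the episode above 0.02 m).
It fails at once if a bystander (weight_brass) is moved by more than 2 cm (distance of weight_brass_mid from where it was at the start of the episode above 0.02 m).
It fails at once if a bystander (jar_red) is moved by more than 2 cm (distance of jar_red_mid from where it was at the start of the episode above 0.02 m).
It fails at once if a bystander (vial_black) is moved by more than 2 cm (distance of vial_black_mid from where it was at the start of the episode above 0.02 m).
It fails at once if the fingers themselves work on the nut instead of a key (contact force between the fingers and nut above 3 N).
It also fails if it takes over 72 s, if anything falls off the work surface, if the arm or the gripper's body presses on something with over 40 N, if the wrist force passes 120 N, or if a joint passes its speed limit or range.

### The arm

A 7-joint arm with a two-finger parallel gripper is mounted at the origin on a cart in front of the work surface, level with it; the furniture and walls round the work are solid. World frame = base frame: x ahead of the robot, y to its left, z up, the work surface at z = 0. Lengths are in m, angles in degrees, forces in N, time in s.
With the tool pointing down it reaches from about 0.35 to 0.775 m from the base axis. Payload 3.1 kg.
Tool frame: the origin (TCP) lies on the centre line of the jaws, within the pads' length; the fingertips stand 17 mm ahead of it and the grasp point (between the pads) lies 2 mm behind it (robot.tip_reach is the distance from the TCP to the fingertips, in m); z points along the fingers, y is the line along which they close (so a half turn about z gives the same grasp; the last joint's range is limited). The gripper opens to 85 mm and grips with 20 to 120 N. Pads are 22 mm wide; open, the fingers measure 114 mm over their backs; the gripper's body (76 mm by 85 mm) begins 54 mm behind the grasp point. The pads swing forward as they close: fully open they stand 13 mm farther back than shut.
Start: joints at [-72.175, 17.813, 0.802, 86.603, -0.252, 75.585, -1.558], TCP at [0.19, 0.516, 0.248] pointing down, gripper open.
Joint ranges: [-154.91, 154.91], [-16.99, 109.72], [-72.82, 74.43], [7.12, 147.25], [-82.49, 262.49], [11.32, 116.49], [-174.64, 174.64]. Speed limits (degrees/s): [159.86, 159.86, 180, 180, 180, 180, 180].

### API

Orientations are given as [roll, pitch, yaw] about the fixed x, y, z axes, in that order (R = Rz(yaw) Ry(pitch) Rx(roll)).
In Python, from station import robot, fingers, vision, workorder, recognise gives the robot as it stands. Calls block until the motion is done:
- robot.move_to(position, orientation): joint-space move of the TCP to a pose.
- robot.line_to(position, orientation=None, velocity=0.15, f_stop=None): straight line of the TCP; orientation=None keeps the orientation; velocity is the mean speed in m/s. With f_stop (N) it stops when the force on the tool has changed by that much, and returns True; else False.
- robot.move_j(angles): joint-space move.
- fingers.gripper_to(opening, force=None): opening from 0.0 (shut) to 1.0 (fully open); force is the grip in N (None keeps the last); returns when the fingers have stopped.
- robot.pause(seconds).
- robot.inverse_kinematics(position, orientation): joint angles nearest the present ones, or None.
- vision.grab_frame(name): name is "scene" or "top" or "wrist"; returns the picture (480x640x3 uint8, red, green, blue); there is no depth.
- vision.calibration(name): a dict with "mtx" (3x3 intrinsics, pixels), "extrinsics" (4x4, takes a point from world to camera coordinates); the wrist camera has in their place "T_tool_cam" (4x4, takes a point from camera to tool coordinates, whose origin is the TCP and whose axes are the flange's). Camera axes: x right, y up, looking along -z (the intrinsics and any distortion apply to the point x, -y, -z); pixel columns grow to the right and rows downward; lengths in m; the calibration is good to about 2 mm. A picture is of the moment at which its call begins: read the wrist's pose just before it. calibration takes no time and is no camera call.
A pose or a line that the arm cannot do raises robot.PlanningError and nothing moves.
- workorder.close_job(): hands the job in; it is judged then, once.
Trained networks look in the newest picture that a camera, given by its name, has taken for a name from the list of things; names that differ only in an ending like _2 or _b are one class to them, and where a whole thing is asked for, a point or a joint stands for the part that bears it (a point fixed in the world has none). Each returns a list of dicts, best first, with "p" (0 to 1); they miss things now and then, are a little off and sometimes report something else, mostly with a low value. They report only what shows in the picture. A call takes as long as a camera call.
- recognise(label, camera): "rect" ([centre column, centre row, width, height] in pixels, round what is visible of it).
Readings, each from a call of its own:
- robot.current_time_s(): time.
- robot.current_joint_positions(): joint angles.
- robot.current_dq(): joint speeds.
- robot.current_joint_torque(): joint torques, N m.
- robot.current_tool_pos(): TCP position.
- robot.current_eef_rot(): TCP orientation.
- robot.current_contact_force(): force on the tool from outside, world axes, zero at the start.
- robot.current_torque(): the same for the moment, N m.
- robot.current_finger_gap(): opening from 0.0 (shut) to 1.0 (fully open).
- robot.current_gripper_force(): force on a finger pad.
Only numpy, scipy, OpenCV 4.12 (cv2) and the standard library are available. Lean on these libraries where they do the work, as an engineer would, in place of code of your own. Each camera call takes 0.05 s, during which the arm holds its last target. There are 200 camera calls.

## Working session

There is one attempt and no reset: what is moved stays moved. The work goes in short steps, each a Python script; the robot and the scene stay as the last script left them, time stands still between calls to the robot, and variables do not carry over. Pictures are saved under pics/ and viewed, at most 10 in all, crops included, and the job is handed in when it is done.

```bash
ls; mkdir -p pics
python3 - <<'E'
from station import robot, fingers, vision, workorder, recognise
import cv2, numpy as np
for c in ["scene","top"]:
    im=vision.grab_frame(c); cv2.imwrite(f"pics/{c}0.png",im[:,:,::-1])
    k=vision.calibration(c); print(c,np.round(k["mtx"],1).tolist(),np.round(k["extrinsics"],3).tolist(),[x for x in k])
    for n in ["key_1_mid","nut","module","holder","weight_large_mid","weight_brass_mid","jar_red_mid","vial_black_mid"]:
        print(n,[(round(d["p"],2),np.round(d["rect"],1).tolist()) for d in recognise(n,c)][:4])
k=vision.calibration("wrist");print(k)
print(robot.current_time_s(),robot.current_tool_pos(),robot.current_eef_rot())
E
```

```text
pics
scene [[570.2, 0.0, 316.9], [0.0, 570.2, 236.6], [0.0, 0.0, 1.0]] [[-0.581, -0.814, 0.012, 0.378], [0.481, -0.332, 0.812, -0.282], [-0.656, 0.478, 0.584, -0.617], [0.0, 0.0, 0.0, 1.0]] ['mtx', 'extrinsics']
key_1_mid [(0.16, [355.1, 263.6, 128.9, 90.7])]
nut [(0.58, [270.1, 308.2, 38.5, 28.2])]
module [(0.8, [253.6, 327.1, 109.8, 87.2])]
holder [(0.77, [354.8, 263.1, 129.0, 89.6]), (0.43, [363.9, 233.6, 35.8, 44.4])]
weight_large_mid [(0.91, [161.7, 277.5, 32.3, 46.3])]
weight_brass_mid [(0.87, [213.9, 270.4, 17.8, 28.0])]
jar_red_mid [(0.77, [253.9, 244.5, 33.0, 47.8])]
vial_black_mid [(0.94, [303.1, 223.9, 12.5, 41.4])]
top [[532.3, 0.0, 314.8], [0.0, 532.3, 236.5], [0.0, 0.0, 1.0]] [[-0.049, -0.999, 0.004, 0.132], [0.976, -0.047, 0.21, -0.531], [-0.21, 0.014, 0.978, -0.89], [0.0, 0.0, 0.0, 1.0]] ['mtx', 'extrinsics']
key_1_mid [(0.66, [324.1, 251.6, 24.5, 35.6])]
nut [(0.95, [248.0, 294.0, 27.3, 27.6])]
module [(0.65, [245.8, 278.4, 64.7, 84.6])]
holder [(0.91, [364.2, 254.9, 131.5, 57.4]), (0.5, [406.1, 236.9, 22.9, 33.9])]
weight_large_mid [(0.61, [201.5, 200.7, 25.8, 29.0])]
weight_brass_mid [(0.64, [244.9, 206.7, 18.1, 14.7])]
jar_red_mid [(0.62, [286.5, 195.2, 28.7, 33.8])]
vial_black_mid [(0.79, [341.2, 195.3, 19.9, 21.6]), (0.2, [246.4, 206.2, 17.5, 13.3])]
{'mtx': array([[432.65427108,   0.        , 318.01417757],
       [  0.        , 432.65427108, 236.58908984],
       [  0.        ,   0.        ,   1.        ]]), 'T_tool_cam': array([[ 4.40042835e-04,  9.55385087e-01,  2.95362730e-01,
         7.62066262e-02],
       [ 9.99999062e-01, -3.72223004e-05, -1.36943748e-03,
         6.67046839e-04],
       [-1.29734606e-03,  2.95363055e-01, -9.55384207e-01,
        -1.26585906e-01],
       [ 0.00000000e+00,  0.00000000e+00,  0.00000000e+00,
         1.00000000e+00]])}
0.9 [0.18999764 0.51615709 0.24832639] [1.79997818e+02 2.86801146e-04 1.59792917e+02]
```

View pics/scene0.png

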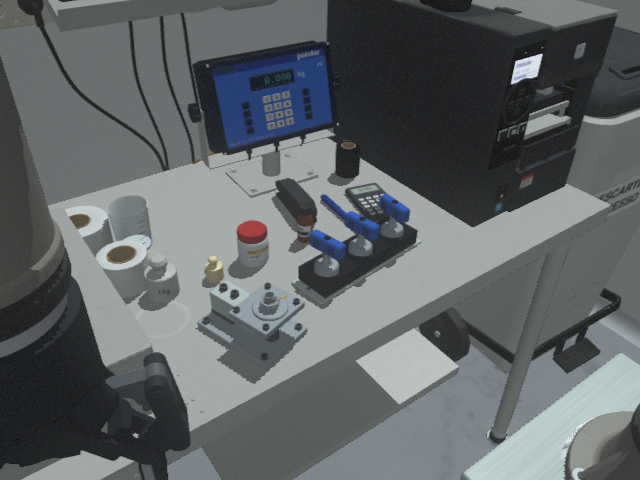

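View pics/top0.png

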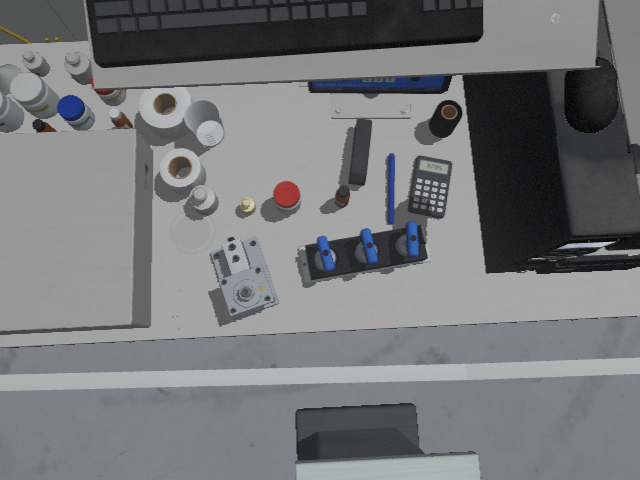

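```bash
cat > h.py <<'E'
from station import robot, fingers, vision, workorder, recognise
import cv2, numpy as np
from scipy.spatial.transform import Rotation as Rot
def cam(name, pose=None):
    """K, camera-to-world T"""
    k=vision.calibration(name)
    if name!="wrist": return k["mtx"],np.linalg.inv(k["extrinsics"])
    p,r=pose; T=np.eye(4); T[:3,:3]=Rot.from_euler("xyz",r,degrees=True).as_matrix(); T[:3,3]=p
    return k["mtx"],T@k["T_tool_cam"]
def pose(): return robot.current_tool_pos(),robot.current_eef_rot()
def ray(C,uv):
    K,T=C; d=np.array([(uv[0]-K[0,2])/K[0,0],-(uv[1]-K[1,2])/K[1,1],-1.])
    d=T[:3,:3]@d; return T[:3,3],d/np.linalg.norm(d)
def atz(C,uv,z):
    o,d=ray(C,uv); return o+d*(z-o[2])/d[2]
def proj(C,P):
    K,T=C; q=np.linalg.inv(T)@np.append(P,1); return np.array([K[0,2]-K[0,0]*q[0]/q[2],K[1,2]+K[1,1]*q[1]/q[2]])
def tri(rays):
    A=sum(np.eye(3)-np.outer(d,d) for o,d in rays); b=sum((np.eye(3)-np.outer(d,d))@o for o,d in rays)
    return np.linalg.solve(A,b)
def grab(c,name=None):
    p=pose() if c=="wrist" else None
    im=vision.grab_frame(c)[:,:,::-1].copy()
    if name: cv2.imwrite(f"pics/{name}.png",im)
    return im,cam(c,p)
def blue(im,amin=150):
    h=cv2.cvtColor(im,cv2.COLOR_BGR2HSV)
    m=cv2.inRange(h,(105,140,60),(125,255,255))
    m=cv2.morphologyEx(m,cv2.MORPH_CLOSE,np.ones((3,3)))
    n,l,s,c=cv2.connectedComponentsWithStats(m)
    out=[]
    for i in range(1,n):
        if s[i,4]>amin:
            r=cv2.minAreaRect(np.argwhere(l==i)[:,::-1].astype(np.float32)); out.append((s[i,4],r))
    return out
E
python3 - <<'E'
from h import *
C={c:cam(c) for c in ["scene","top"]}
r={c:blue(cv2.imread(f"pics/{c}0.png"),60) for c in C}
for c in r:
  for a,b in r[c]: print(c,a,np.round(b[0],1),np.round(b[1],1),round(b[2],1))
pairs={"nut":[(270.1,308.2),(248,294)],"jar":[(253.9,244.5),(286.5,195.2)],"vial":[(303.1,223.9),(341.2,195.3)],"wl":[(161.7,277.5),(201.5,200.7)],"wb":[(213.9,270.4),(244.9,206.7)],"module":[(253.6,327.1),(245.8,278.4)]}
for n,(s,t) in pairs.items(): print(n,np.round(tri([ray(C["scene"],s),ray(C["top"],t)]),3))
print("module yaw pts top", atz(C["top"],(248,294),.075), atz(C["top"],(231,240),.06))
E
```

```text
scene 6529 [275.1  97.2] [ 80.4 113.7] 79.0
scene 530 [348.2 217.3] [66.5 16.6] 29.0
scene 322 [394.5 207.4] [34.  14.9] 38.2
scene 402 [326.8 244.4] [39.4 17. ] 26.6
top 932 [378.   81.5] [ 11. 132.] 90.0
top 533 [ 70.5 107.5] [25.5 24. ] 45.0
top 362 [391.5 188. ] [68.  5.] 90.0
top 332 [412.5 238.5] [35. 11.] 90.0
top 320 [369.  245.9] [35.2 10.7] 75.1
top 302 [325.7 253. ] [34.8 10. ] 74.1
nut [0.44  0.227 0.061]
jar [0.622 0.152 0.025]
vial [0.618 0.052 0.029]
wl [0.619 0.31  0.032]
wb [0.607 0.232 0.017]
module [0.475 0.236 0.003]
module yaw pts top [0.4381378  0.22462958 0.075     ] [0.53661168 0.25417137 0.06      ]
```

```bash
cat >> h.py <<'E'
from scipy.optimize import minimize
def box(x,y,z,yaw,L=.062,W=.018,H=.026):
    c=np.array([[a,b,e] for a in(-.5,.5) for b in(-.5,.5) for e in(-.5,.5)])*[L,W,H]
    R=Rot.from_euler("z",yaw,degrees=True).as_matrix(); return c@R.T+[x,y,z]
def bmask(im):
    return cv2.inRange(cv2.cvtColor(im,cv2.COLOR_BGR2HSV),(103,120,45),(128,255,255))
def fitgrip(views,x0,fixz=None):
    """views: list of (im,C); fit the grip box silhouette to the blue mask, in all views together"""
    ms=[]
    for im,C in views:
        u=proj(C,np.array(x0[:3])); m=bmask(im); roi=np.zeros_like(m); cv2.circle(roi,tuple(int(v) for v in u),int(.052*C[0][0,0]/np.linalg.norm(C[1][:3,3]-x0[:3])),255,-1)
        ms.append(cv2.GaussianBlur((m&roi).astype(np.float32)/255,(0,0),1.5))
    def cost(p):
        p=np.array(p)*[1,1,1,1]; s=0
        z=fixz if fixz is not None else p[2]
        for (im,C),m in zip(views,ms):
            q=np.array([proj(C,c) for c in box(p[0],p[1],z,p[3]*1000)])
            h=cv2.convexHull((q*16).astype(np.int32)); g=np.zeros(m.shape,np.uint8); cv2.fillConvexPoly(g,h,255,shift=4)
            g=cv2.GaussianBlur(g.astype(np.float32)/255,(0,0),1.5); s+=((g-m)**2).sum()/g.sum()
        return s
    x=np.array([x0[0],x0[1],x0[2],x0[3]/1000.])
    for d in (.006,.002):
        S=np.vstack([x]+[x+np.eye(4)[i]*d*(2 if i==3 else 1) for i in range(4)])
        r=minimize(cost,x,method="Nelder-Mead",options=dict(initial_simplex=S,xatol=1e-5,fatol=1e-5,maxiter=300)); x=r.x
    return np.array([x[0],x[1],x[2] if fixz is None else fixz,x[3]*1000]),r.fun
E
python3 - <<'E'
from h import *
import pickle
V={}
t=robot.current_time_s
print(t())
for n,p in [("nutA",(.40,.24,.27)),("nutB",(.46,.20,.25)),("keysA",(.52,.03,.27)),("keysB",(.56,-.04,.27))]:
    robot.move_to(p,(180,0,0)); V[n]=grab("wrist",n); print(n,t(),np.round(robot.current_joint_positions(),1))
    if n[0]=="n": print(np.round([(d["p"],*d["rect"]) for d in recognise("nut","wrist")][:2],2).tolist())
pickle.dump(V,open("V.pkl","wb"))
for x0 in [(.53,.075,.073,14),(.54,-.0,.073,14),(.55,-.08,.073,0)]:
    print([np.round(v,4) for v in fitgrip([V["keysA"],V["keysB"]],x0)])
    for k in("keysA","keysB"): print("  ",[np.round(v,4) for v in fitgrip([V[k]],x0,.073)])
E
```

```text
0.9
nutA 2.725 [ -60.7    7.6   31.1   97.6   -4.    76.  -118.7]
[[0.65, 334.2, 150.6, 64.6, 65.7], [0.39, 321.6, 99.6, 147.8, 193.9]]
nutB 3.225 [ -53.8   13.3   34.6   94.8   -7.8   74.4 -107.8]
[]
keysA 4.0833 [-37.3  16.   40.8  90.1 -10.7  78.  -85.1]
keysB 4.55 [-27.9  21.9  42.3  83.7 -14.8  80.2 -74.9]
[array([ 0.4984,  0.095 ,  0.0579, 15.0118]), np.float64(0.4702)]
   [array([ 0.5027,  0.091 ,  0.073 , 12.0548]), np.float64(0.233)]
   [array([ 0.5014,  0.0906,  0.073 , 11.5061]), np.float64(0.2937)]
[array([ 0.5109,  0.0155,  0.068 , 10.5714]), np.float64(0.4898)]
   [array([ 0.5115,  0.0151,  0.073 , 11.7173]), np.float64(0.2751)]
   [array([0.512 , 0.0156, 0.073 , 9.9975]), np.float64(0.2296)]
[array([ 0.5282, -0.0613,  0.0717,  0.5403]), np.float64(0.6408)]
   [array([ 0.5208, -0.0619,  0.073 ,  0.341 ]), np.float64(0.3448)]
   [array([ 0.5298, -0.0612,  0.073 ,  0.6128]), np.float64(0.2833)]
```

Run:
```python
from h import *
import pickle
V=pickle.load(open("V.pkl","rb"))
im,C=V["keysA"]; im=im.copy()
m=bmask(im)
cs,_=cv2.findContours(m,cv2.RETR_EXTERNAL,cv2.CHAIN_APPROX_NONE); cv2.drawContours(im,cs,-1,(0,255,255),1)
for p in [(.5027,.091,.073,12),(.5115,.0151,.073,11.7),(.5282,-.0613,.073,.5)]:
    q=np.array([proj(C,c) for c in box(*p)]).astype(np.int32); cv2.polylines(im,[cv2.convexHull(q)],True,(0,0,255),1)
a=V["nutA"][0][0:330,150:520]; 
cv2.imwrite("pics/c1.png",im[60:460])
cv2.imwrite("pics/c2.png",cv2.resize(a[40:260,40:340],None,fx=2.5,fy=2.5,interpolation=cv2.INTER_CUBIC))
```

```text
(no output)
```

View pics/c1.png

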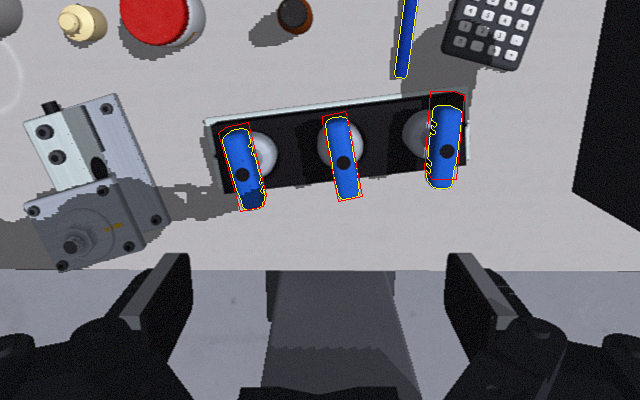

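View pics/c2.png

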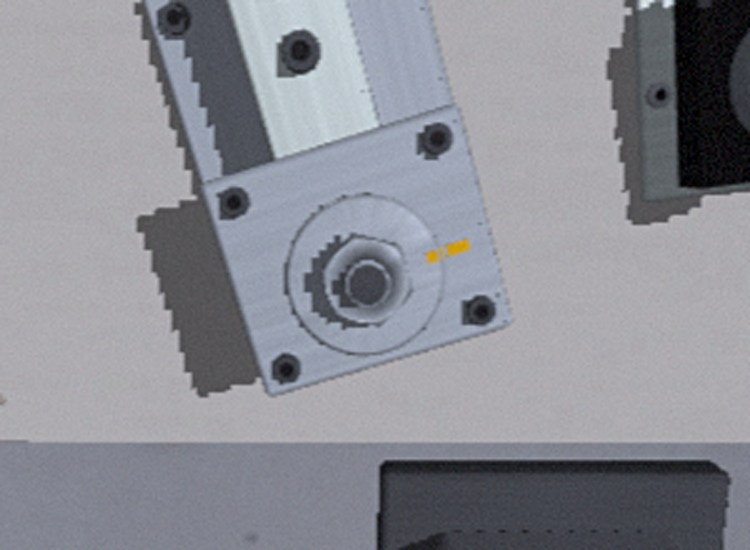

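Run:
```python
from h import *
import pickle
V=pickle.load(open("V.pkl","rb"))
uA=(336.8,153.6); 
for z in (.088,): print(atz(V["nutA"][1],uA,z))
t=robot.current_time_s
for n,p in [("k1a",(.50,.09,.20)),("nutC",(.42,.227,.175)),("nutD",(.42,.19,.175))]:
    robot.move_to(p,(180,0,0)); V[n]=grab("wrist",n); print(n,t(),pose())
pickle.dump(V,open("V.pkl","wb"))
for n in ("nutC","nutD"): print(n,proj(V[n][1],np.array([.437,.226,.088])))
c=lambda n,P,w: V[n][0][max(0,int(proj(V[n][1],np.array(P))[1])-w):][:2*w,max(0,int(proj(V[n][1],np.array(P))[0])-w):][:,:2*w]
ims=[c("nutC",(.437,.226,.075),65),c("nutD",(.437,.226,.075),65),c("k1a",(.503,.091,.075),65)]
for i,n in zip(ims,("nutC","nutD","k1a")): print(i.shape,[int(v)-65 for v in proj(V[n][1],np.array((.437,.226,.075) if n[0]=="n" else (.503,.091,.075)))])
cv2.imwrite("pics/m1.png",np.hstack([cv2.resize(i,(266*1,266*1)) if 0 else cv2.resize(i,(400,400),interpolation=cv2.INTER_CUBIC) for i in ims[:2]]))
```

```text
[0.44057344 0.2289054  0.088     ]
k1a 5.2833 (array([0.5007533 , 0.08977391, 0.20089722]), array([ 1.79987659e+02, -1.28756927e-01,  2.80361493e-02]))
nutC 6.0167 (array([0.42190234, 0.22523333, 0.17578941]), array([ 1.79988192e+02, -1.37145057e-01, -2.10408255e-01]))
nutD 6.3417 (array([0.42141512, 0.18758181, 0.17557524]), array([-1.79969325e+02, -7.16315501e-02, -3.58040590e-01]))
nutC [320.19540362 224.13589613]
nutD [241.69718603 225.30764644]
(130, 130, 3) [255, 152]
(130, 130, 3) [180, 153]
(130, 130, 3) [255, 162]
```

View pics/m1.png

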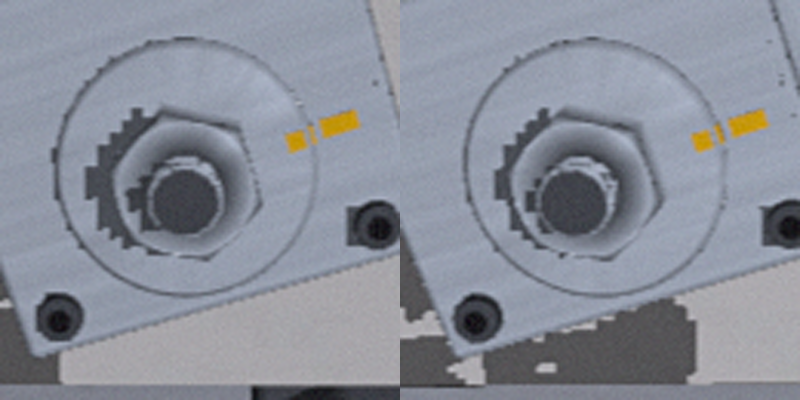

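```bash
cat >> h.py <<'E'
def dot(im,C,P,r=.012):
    """dark dot on top of the grip near P (world): centroid pixel and area"""
    u=proj(C,np.array(P)); R=int(r*C[0][0,0]/np.linalg.norm(C[1][:3,3]-P)); x,y=[int(v) for v in u]
    m=bmask(im); hull=np.zeros_like(m)
    cs,_=cv2.findContours(cv2.morphologyEx(m,cv2.MORPH_CLOSE,np.ones((9,9))),cv2.RETR_EXTERNAL,cv2.CHAIN_APPROX_NONE)
    cv2.drawContours(hull,cs,-1,255,-1); hull=cv2.erode(hull,np.ones((3,3)))
    roi=np.zeros_like(m); cv2.circle(roi,(x,y),R,255,-1)
    d=((im.max(2)<80).astype(np.uint8)*255)&hull&roi
    n,l,s,c=cv2.connectedComponentsWithStats(d)
    if n<2: return None
    i=1+np.argmax(s[1:,4]); return c[i],s[i,4]
E
python3 - <<'E'
from h import *
import pickle
V=pickle.load(open("V.pkl","rb"))
F={"nutC":(316.4,206.3),"nutD":(243.9,207.3)}; S={"nutC":(315.1,217),"nutD":(236.9,218),"nutA":(336.8,153.6)}
for n in F: print(n,"flange",atz(V[n][1],F[n],.066))
for n in S: print(n,"stud",atz(V[n][1],S[n],.088))
print("tri",tri([ray(V[n][1],S[n]) for n in S]))
for P in [(.503,.092,.086),(.512,.0155,.086),(.522,-.0615,.086)]:
    D={k:dot(*V[k],P) for k in("keysA","keysB","k1a")}
    for k in D:
        if D[k]: print(k,D[k],atz(V[k][1],D[k][0],.086))
    print("tri",tri([ray(V[k][1],D[k][0]) for k in D if D[k]]))
print([fitgrip([V["k1a"]],(.503,.091,.073,12),.073)])
cv2.imwrite("pics/k1c.png",V["k1a"][0][100:400,170:470])
E
```

```text
nutC flange [0.44131997 0.22803694 0.066     ]
nutD flange [0.44137035 0.22823288 0.066     ]
nutC stud [0.44078278 0.22860513 0.088     ]
nutD stud [0.44089583 0.2282202  0.088     ]
nutA stud [0.44057344 0.2289054  0.088     ]
tri [0.44025716 0.2287064  0.08562109]
keysA (array([241.74468085, 234.27659574]), np.int32(141)) [0.50041479 0.09085539 0.086     ]
keysB (array([152.11764706, 284.28104575]), np.int32(153)) [0.50031229 0.09080592 0.086     ]
k1a (array([321.33744856, 236.97119342]), np.int32(243)) [0.50029164 0.09044107 0.086     ]
tri [0.50062609 0.09054107 0.08682829]
keysA (array([342.96478873, 222.49295775]), np.int32(142)) [0.50985643 0.01511202 0.086     ]
keysB (array([248.89542484, 273.03267974]), np.int32(153)) [0.50982826 0.01522011 0.086     ]
k1a (array([452.6916996 , 221.65612648]), np.int32(253)) [0.50983039 0.01478742 0.086     ]
tri [0.51009416 0.01510018 0.08681723]
keysA (array([446.61744966, 210.97986577]), np.int32(149)) [ 0.51893069 -0.06108316  0.086     ]
keysB (array([348.08396947, 262.41984733]), np.int32(131)) [ 0.51866896 -0.0609356   0.086     ]
k1a (array([588.13307985, 206.74144487]), np.int32(263)) [ 0.51893568 -0.06158024  0.086     ]
tri [ 0.51918836 -0.06079167  0.08721105]
[(array([ 0.50092308,  0.09017153,  0.073     , 12.66770002]), np.float64(0.09865666180849075))]
```

View pics/k1c.png

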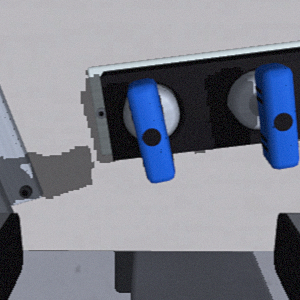

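```bash
cat >> h.py <<'E'
NUT=np.array([.4410,.2284]); NYAW=16.3
KEYS={1:(.5004,.0907,12.4),2:(.5099,.0150,10.8),3:(.5189,-.0611,0.5)}
T=robot.current_time_s
def st(s): 
    p,r=pose(); print(s,"t",round(T(),2),"tcp",np.round(p,4),"yaw",round(r[2],2),"F",np.round(robot.current_contact_force(),1),"gap",round(robot.current_finger_gap(),3),"grip",round(float(np.max(robot.current_gripper_force())),1))
def grasp(k):
    x,y,w=KEYS[k]; o=(180,0,w)
    robot.move_to((x,y,.17),o); fingers.gripper_to(.6,90)
    robot.line_to((x,y,.071),o,velocity=.15); st("down")
    fingers.gripper_to(0,90); st("closed")
    robot.line_to((x,y,.19),o,velocity=.2); robot.pause(.2)
    robot.line_to((x,y,.19),o); st("lifted")
    im,C=grab("wrist"); p,r=pose()
    R=Rot.from_euler("xyz",r,degrees=True).as_matrix(); q=p+R@[0,0,-.015]
    d=dot(im,C,q); 
    if d is None: print("no dot"); return 0.
    w_=atz(C,d[0],q[2]); off=R.T@(w_-p); print("key in tool",np.round(off,4),d[1]); return off
def try_nut(offx=0.,w=NYAW):
    """grip centre lies offx along tool x from TCP"""
    o=(180,0,w); t=NUT-offx*np.array([np.cos(np.radians(w)),np.sin(np.radians(w))])
    robot.move_to((*t,.18),o); robot.line_to((*t,.162),o,velocity=.1); robot.pause(.2); st("over nut")
    hit=robot.line_to((*t,.1305),o,velocity=.04,f_stop=15); st(f"hit {hit}")
E
python3 - <<'E'
from h import *
off=grasp(1)
E
```

```text
down t 8.16 tcp [0.5012 0.0906 0.0717] yaw 12.39 F [0.2 0.6 0.6] gap 0.596 grip 0.0
closed t 8.56 tcp [0.5012 0.0908 0.0719] yaw 12.4 F [0.2 0.1 4. ] gap 0.198 grip 87.6
lifted t 9.75 tcp [0.5002 0.0906 0.1896] yaw 12.39 F [-0.3  0.3 -3.3] gap 0.191 grip 88.4
key in tool [-0.0008 -0.0012 -0.015 ] 953
```

```bash
sed -i 's/^NUT=.*/NUT=np.array([.4410,.2276]); NYAW=16.3/' h.py
python3 - <<'E'
from h import *
try_nut(-.0008)
grab("scene","try1")
E
```

```text
over nut t 10.98 tcp [0.4424 0.2276 0.1626] yaw 16.25 F [ 0.2 -0.  -2.4] gap 0.192 grip 88.4
hit True t 11.68 tcp [0.4413 0.2276 0.1328] yaw 16.31 F [-0.8 -0.9  4.8] gap 0.194 grip 89.7
```

```bash
cat >> h.py <<'E'
def turn(a0,a1,offx,z,step=5):
    for a in np.arange(a0,a1+.1,step):
        w=NYAW+a; t=NUT-offx*np.array([np.cos(np.radians(w)),np.sin(np.radians(w))])
        robot.line_to((*t,z),(180,0,w),velocity=.08); print(a,round(T(),2),"Mz",np.round(robot.current_torque(),2),"F",np.round(robot.current_contact_force(),1))
E
python3 - <<'E'
from h import *
print(robot.current_torque())
turn(5,25,-.0008,.132)
st("turned")
for c in("top","scene"): grab(c,"turn1"+c)
im,C=grab("wrist","turn1w")
E
```

```text
[-0.06605181  0.23568813  0.01312901]
5.0 11.98 Mz [-0.25  0.55 -0.09] F [-2.1 -1.   6. ]
10.0 12.23 Mz [-0.16  0.39  0.09] F [-2.5  0.   5.1]
15.0 12.48 Mz [-0.14  0.33  0.01] F [-1.2 -0.5  4.9]
20.0 12.73 Mz [-0.11  0.28  0.03] F [ 0.1 -0.8  5.8]
25.0 12.98 Mz [-0.09  0.28  0.02] F [-1.5 -0.7  5.1]
turned t 12.98 tcp [0.4425 0.2286 0.1328] yaw 41.02 F [-1.5 -0.7  5.1] gap 0.197 grip 89.6
```

```bash
cat >> h.py <<'E'
def put_back(k,offx,wx,wy):
    p,r=pose(); robot.line_to((p[0],p[1],.19),None,velocity=.15)
    a=np.radians(12.4); c,s=np.cos(a),np.sin(a); o=(180,0,12.4); t=np.array([wx,wy])-offx*np.array([c,s])
    robot.move_to((*t,.16),o); robot.line_to((*t,.11),o,velocity=.15); robot.pause(.2); st("over well")
    hit=robot.line_to((*t,.0712),o,velocity=.06,f_stop=15); st(f"well hit {hit}")
    return t
E
python3 - <<'E'
from h import *
t=put_back(1,-.0008,.5004,.0900)
E
```

```text
over well t 15.01 tcp [0.5022 0.0905 0.1112] yaw 12.42 F [ 1.   0.  -2.1] gap 0.196 grip 88.3
well hit True t 15.63 tcp [0.5001 0.09   0.072 ] yaw 12.39 F [-0.7  0.2  4.9] gap 0.199 grip 89.4
```

Run:
```python
from h import *
p,r=pose(); fingers.gripper_to(.6); robot.line_to((p[0],p[1],.17),None,velocity=.2)
off=grasp(2)
try_nut(off[0])
```

```text
down t 18.12 tcp [0.5107 0.015  0.0717] yaw 10.82 F [ 0.6 -0.1  0.5] gap 0.599 grip 0.0
closed t 18.52 tcp [0.5108 0.0149 0.072 ] yaw 10.79 F [-1.   0.9  4.6] gap 0.193 grip 87.7
lifted t 19.72 tcp [0.5097 0.0149 0.1897] yaw 10.79 F [ 0.3 -0.  -2.8] gap 0.198 grip 88.6
key in tool [-0.0007 -0.0012 -0.015 ] 950
over nut t 21.19 tcp [0.4423 0.2275 0.1625] yaw 16.25 F [-0.8 -0.  -3.2] gap 0.196 grip 88.5
hit True t 21.89 tcp [0.4412 0.2276 0.1329] yaw 16.31 F [-1.  -0.6  5.4] gap 0.196 grip 89.9
```

Run:
```python
from h import *
print(robot.current_torque())
turn(5,15,-.0007,.132)
st("turned")
```

```text
[-0.1073272   0.26987797 -0.02967051]
5.0 22.14 Mz [-0.15  0.67  0.01] F [-2.5 -0.6  5.7]
10.0 22.39 Mz [-0.12  0.79  0.  ] F [-2.9  0.2  6.5]
15.0 22.64 Mz [-0.13  0.78 -0.11] F [-2.7  0.2  5.9]
turned t 22.64 tcp [0.4414 0.2284 0.1329] yaw 31.22 F [-2.7  0.2  5.9] gap 0.189 grip 89.9
```

Run:
```python
from h import *
turn(20,35,-.0007,.132)
st("turned"); grab("wrist","turn2w"); grab("scene","turn2s"); grab("top","turn2t")
a=cv2.imread("pics/turn2w.png")[100:460,140:500]; b=cv2.resize(cv2.imread("pics/turn2t.png")[250:350,190:310],None,fx=3.6,fy=3.6,interpolation=cv2.INTER_CUBIC)
cv2.imwrite("pics/m3.png",np.hstack([a,b])[:,:800])
```

```text
20.0 22.89 Mz [-0.11  0.85 -0.14] F [-3.  -0.8  6. ]
25.0 23.14 Mz [-0.15  0.86 -0.09] F [-3.3 -0.2  6.8]
30.0 23.39 Mz [-0.14  0.81 -0.16] F [-2.5 -0.9  6.1]
35.0 23.64 Mz [-0.19  0.82 -0.13] F [-3.4 -0.6  6.3]
turned t 23.64 tcp [0.4411 0.2284 0.1329] yaw 51.2 F [-3.4 -0.6  6.3] gap 0.201 grip 89.9
```

View pics/m3.png

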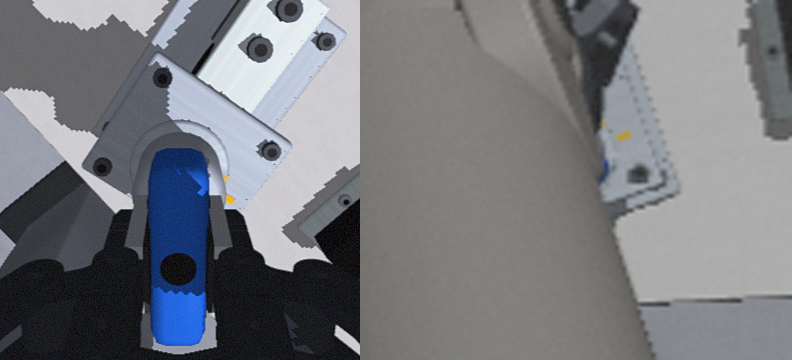

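Run:
```python
from h import *
import pickle
def ang(im,C,tag):
    h=cv2.inRange(cv2.cvtColor(im,cv2.COLOR_BGR2HSV),(15,130,100),(30,255,255))
    for uv in np.argwhere(h>0)[:,::-1]:
        P=atz(C,uv,.066)[:2]-NUT; r=np.hypot(*P)
        if r<.045: yield round(r*1000,1),round(np.degrees(np.arctan2(P[1],P[0])))
V=pickle.load(open("V.pkl","rb"))
print("before",sorted(set(ang(*V["nutC"],"b")))[::12])
im=cv2.imread("pics/turn2w.png"); print("now",sorted(ang(im,cam("wrist",pose()),"w"))[::3])
im=cv2.imread("pics/turn2t.png"); print("top",sorted(ang(im,cam("top"),"t")))
```

```text
before [(np.float64(18.0), -72), (np.float64(19.2), -71), (np.float64(20.4), -77), (np.float64(24.6), -76), (np.float64(25.7), -71), (np.float64(26.7), -72), (np.float64(28.0), -75), (np.float64(29.0), -72), (np.float64(30.2), -72)]
now [(np.float64(20.3), -47), (np.float64(20.9), -48), (np.float64(22.5), -50), (np.float64(22.8), -48), (np.float64(25.8), -69), (np.float64(26.2), -68), (np.float64(26.5), -69), (np.float64(26.8), -70), (np.float64(27.0), -73), (np.float64(27.2), -70), (np.float64(27.4), -68), (np.float64(27.6), -69), (np.float64(27.9), -70), (np.float64(28.1), -69), (np.float64(28.4), -73), (np.float64(28.6), -70), (np.float64(28.8), -69), (np.float64(29.2), -74), (np.float64(29.4), -71), (np.float64(29.6), -73), (np.float64(29.9), -74), (np.float64(30.1), -71)]
top [(np.float64(27.2), -74), (np.float64(27.8), -71), (np.float64(29.4), -72), (np.float64(31.0), -73)]
```

The stripe on the flange has moved about 24° from the one on the plate, so key 2 drives the nut. I'll finish the turn.

Run:
```python
from h import *
turn(40,57,-.0007,.132)
robot.pause(.5); st("end")
im,C=grab("wrist","end")
h=cv2.inRange(cv2.cvtColor(im,cv2.COLOR_BGR2HSV),(15,130,100),(30,255,255))
for uv in np.argwhere(h>0)[::6,::-1]:
    P=atz(C,uv,.066)[:2]-NUT; r=np.hypot(*P)
    if r<.04: print(round(r*1000,1),round(np.degrees(np.arctan2(P[1],P[0]))),end="; ")
p,r=pose(); R=Rot.from_euler("xyz",r,degrees=True).as_matrix(); q=p+R@[0,0,-.015]; d=dot(im,C,q)
print("key off",R.T@(atz(C,d[0],q[2])-p))
C1=grab("scene","ends")
cv2.imwrite("pics/m4.png",np.hstack([cv2.resize(C1[0][180:360,200:440],(533,400)),im[140:440,180:440]][:1]))
```

```text
40.0 24.04 Mz [-0.16  0.83 -0.07] F [-3.1 -1.   6.8]
45.0 24.29 Mz [-0.21  0.86 -0.13] F [-4.4  0.5  6.2]
50.0 24.54 Mz [-0.27  0.87 -0.14] F [-2.6 -1.6  7.5]
55.0 24.79 Mz [-0.22  0.88 -0.14] F [-3.7 -0.9  5.9]
end t 25.29 tcp [0.4409 0.2283 0.1329] yaw 71.19 F [-3.3 -0.4  6.3] gap 0.195 grip 89.9
20.6 -26; 20.8 -29; 22.6 -32; key off [ 0.00062746 -0.00090437 -0.01499862]
```

View pics/m4.png

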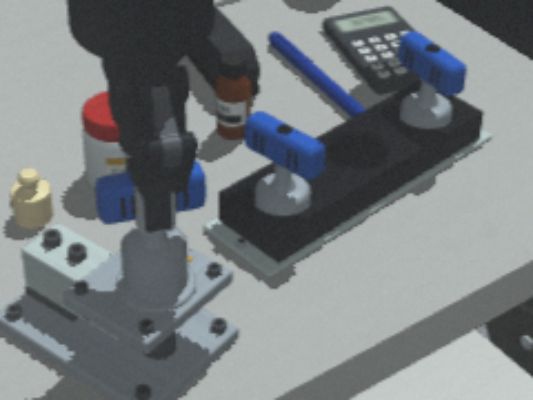

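Picture: key 2 stands on the nut in the jaws (crop pixel about (150,250)). Keys 1 and 3 stand upright in their wells at (285,165) and (430,85). The flange stripe is now about 43° from its start, so I'm handing in.

```bash
python3 -c "
from station import workorder
print(workorder.close_job())"
```

```text
the job is handed in; nothing more can be done
None
```

I handed the job in with key 2 (the middle one) gripped and fully seated on the nut, which has turned about 43° anticlockwise. Key 1 was too large and is back upright in its well, key 3 was never moved, and the judge's verdict was not shown to me.

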